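# Tap the oak wedge home in the propagator's timber base frame

### The job

The front rail of the propagator's timber base frame still stands a little off its corner post: take the loose oak wedge from the caddy block, stand it thin end down in the slot through the rail's tenon, flat side against the post, and let it go. Then take the green-handled tamper and tap the wedge down with its flat face, not by hand, in light taps until it goes in no further, so that the rail is drawn right up to the post and the wedge is jammed tight, but not so hard that the tenon splits. Last, stand the tamper upright on the bench again and let go of it, without disturbing the other things there.

Things in the scene. Friction and masses are not known exactly. Their poses are not given: they have to be found in the camera images.
- frame: Fixed timber frame on the bench: light posts 70 x 70 mm, 135 tall, oak rails 45 x 95. Origin under the front post's centre; x along the end board to the back post (270 mm off, same joint, finished: its wedge stays), y towards the side where the tenons stick out, z up. The rails run off to -y.
- rail: Front rail with its through tenon; frame's axes, origin under the front post's centre when shut. The tenon sticks out of the post's +y face: 45 mm wide (x), 42 to 92 mm above the bench, end 125 mm from the post's centre. A slot 26 mm wide (x) goes straight down through it, from the plate on the post to a sloping end wall.
- slot (a point): Slot mouth: at the tenon's top, mid-width, on the nominal face of the oak plate on the post (41 mm from the post's centre); frame's axes. The plate (80 mm wide, top 128 mm up) is planed to suit: its true face is up to 2 mm off along y, hidden. Rail shut, the slot is 23 mm long (y) at the top, closing 1 in 6 downwards; rail off by g, g shorter.
- wedge_grip (a point): Grip point of the loose dark oak wedge (50 g, 150 mm long, upright, thin end down): 128 mm above the thin end, mid-width. Grip it across its 20 mm width, fingers along x. The flat upright side faces -y, 12 mm from this point; the +y side slopes 1 in 6, thickness 12 mm at the thin end, 37 at the head. In the slot its axes match the slot's.
- wedge_tip (a point): Middle of the loose wedge's thin end, 6 mm from the flat side: 128 mm below wedge_grip and 6 mm to its -y side. At the start 12 mm above the bench.
- wedge_head (a point): Middle of the loose wedge's head (top face 20 x 36 mm), 150 mm above its thin end, 18 mm from the flat side. Tap here.
- wedge: The loose wedge; origin at its thin end (as wedge_tip).
- caddy: Fixed light wood caddy block, 70 (x) x 130 (y) x 62 mm, with the loose wedge standing 50 mm deep in its tapered pocket (0.5 to 2 mm loose) 30 mm to +y of the middle; plant labels up to 125 mm high stand 50 mm or more to -y of the wedge. Origin in the middle of its foot.
- tamper_grip (a point): Middle of the tamper's handle, 56 mm above its flat face. The wooden potting tamper (0.16 to 0.26 kg) stands upright on the bench: a light disc 68 mm across, 22 thick, a round green handle 26 mm thick on it, 22 to 84 mm up, with a rounded top and a brass ring at its foot. z is up along the handle.
- tamper: The tamper; origin in the middle of its flat underside, the face to tap with and to stand it on.
- pot: Bystander: loose terracotta pot, 110 mm across, 100 tall; origin in the middle of its foot.
- sprayer: Bystander: loose green bottle with a red cap, 64 mm across, 170 tall; origin in the middle of its foot.
- spare_wedge: Bystander: a spare wedge like the loose one, lying on its side on the bench; not to be used. Origin under its thin end.
- tenon_end (a point): Middle of the upper edge of the front tenon's end; y 125 mm from the post's centre when shut, 3 to 4.5 mm less at the start. The rail slides with 4.5 N of friction. The wedge draws it shut, 1 mm per 6 mm of wedge, moving under 5 to 10 N, and stops with its thin end 55 to 83 mm below the tenon's top; then force climbs 20 N per mm. A last tap of 15 to 40 N sets it tight; over 60 N splits the tenon.

How it is judged:
On the way, in this order (a step that is already met when the one before it is completed fails the run):
1. the wedge stands in the slot, thin end down, and is let go, the rail not yet drawn in (z of wedge_tip in the frame of slot below -0.02 m and x of wedge_tip in the frame of slot between -0.008 and 0.008 m and y of wedge_tip in the frame of slot between 0 and 0.02 m and angle between wedge_tip's own z axis and vertical below 0.15 rad and contact force between the fingers and wedge below 0.1 N and y of rail in the frame of frame below -0.0015 m), for 0.2 s.
2. the tamper, on the wedge's head, has driven the wedge until the rail is home (y of rail in the frame of frame above -0.0008 m and contact force between tamper and wedge above 1 N), for 0.02 s.
At the end, for the whole second after the job is handed in: The rail is within 0.8 mm of tight to the post, the wedge upright (within 0.08 rad) and jammed in the slot so that it still presses on the tenon with more than 8 N by itself, at rest; the tamper stands upright (within 0.1 rad) on the bench, let go and at rest (y of rail in the frame of frame above -0.0008 m and contact force between wedge and rail above 8 N and angle between wedge_tip's own z axis and vertical below 0.08 rad and z of wedge_tip in the frame of slot below -0.045 m and linear speed of each of wedge, tamper below 0.02 m/s and angle between tamper's own z axis and vertical below 0.1 rad and height (world z) of tamper between -0.006 and 0.006 m); the robot touches nothing.
It fails at once if the tamper bears on the wedge with more than 60 N (the tenon splits) (contact force between tamper and wedge above 60 N).
It fails at once if the wedge is driven home by hand: fingers on the wedge with the rail less than 1.5 mm off the post (contact force between the fingers and wedge above 0.5 N and y of rail in the frame of frame above -0.0015 m).
It fails at once if a bystander is shifted by more than 30 mm (distance of any of pot, sprayer, spare_wedge from where it was at the start of the episode above 0.03 m).
It also fails if it takes over 61 s, if anything falls off the work surface, if the arm or the gripper's body presses on something with over 40 N, if the wrist force passes 120 N, or if a joint passes its speed limit or range.

### The arm

A 6-joint arm with a two-finger parallel gripper is mounted at the origin on the work surface. World frame = base frame: x ahead of the robot, y to its left, z up, the work surface at z = 0. Lengths are in m, angles in rad, forces in N, time in s.
With the tool pointing down it reaches from about 0.25 to 0.8 m from the base axis. Payload 8.5 kg.
Tool frame: the origin (TCP) lies on the mounting face of the last link; the fingertips stand 173 mm ahead of it and the grasp point (between the pads) lies 155 mm ahead of it; z points along the fingers, y is the line along which they close (so a half turn about z gives the same grasp; the last joint's range is limited). The gripper opens to 85 mm and grips with 20 to 120 N. Pads are 22 mm wide; open, the fingers measure 114 mm over their backs; the gripper's body (76 mm by 85 mm) begins 54 mm behind the grasp point. The pads swing forward as they close: fully open they stand 13 mm farther back than shut.
Start: joints at [-1.261, 0.238, -0.013, 1.319, 0, 1.571], TCP at [0.16, -0.5, 0.405] pointing down, gripper open.
Joint ranges: [-2.66, 2.66], [-1.03, 1.9], [-1.14, 1.46], [-1.82, 2.27], [-1.45, 1.34], [-3.14, 3.14]. Speed limits (rad/s): [2.22, 2.22, 2.79, 3.14, 3.14, 3.14].

### API

Orientations are given as a rotation vector (axis times angle).
In Python, from bench import env gives the robot as it stands.
- The arm moves only by the shell command python3 -m inch 'ROWS' [FORCE]. ROWS is JSON, a list of rows, each a list of 3 entries, a list of its own where there are three numbers: the finger opening in mm, from 0 to 85.4, then the shift along the world's x, y, z in mm, then the turn about the world's z in degrees. In form: [[hand, [x, y, z], turn], ...]. A call has 1 to 20 rows; each row shifts and turns the commanded pose from where the row before left it; what a row does not reach is not made up. A row lasts 1/12 s, in which the tool goes at most 41.7 mm and 7.16 degrees, less where a joint would pass 70% of its speed; a pose out of reach is approached as far as the arm can. A call is refused whole if a number of a shift passes 41.7 or a number of a turn 7.16, either way. A call with a gripper value outside its range is refused whole. The fingers move at their own pace and stop on an object; FORCE is the grip in N (left out, the last holds). Time passes only in rows, so rows that do not move let the fingers close. It gives the time, the measured TCP pose, the force, the opening and the grip force at its end, in the units of the state.
- env.observe(): the state, without advancing time (a new reading comes with each control period).
- env.camera(name): name is "scene" or "side" or "wrist"; returns a dict with "pixels" (384x512x3 uint8, red, green, blue), "fx", "fy", "cx", "cy" (pixels), "distortion" ([k1, k2, p1, p2, k3] as OpenCV has them; the pictures are not rectified), "rvec" (rotation vector, rad) and "tvec" (3), from world to camera coordinates, as OpenCV has them. Camera axes: x right, y down, z forward; pixel columns grow to the right and rows downward; lengths in m; the calibration is good to about 2 mm. A picture is of the moment at which its call begins. There is no depth.
- env.finish_job(): hands the job in; it is judged then, once.
The state is a dict: "time": time; "qpos": joint angles; "dq": joint speeds; "joint_efforts": joint torques, N m; "tcp_pos": TCP position; "ee_rot": TCP orientation; "contact_force": force on the tool from outside, world axes, zero at the start; "moment": the same for the moment, N m; "grip_width": opening from 0.0 (shut) to 1.0 (fully open); "finger_force": force on a finger pad.
Only numpy, scipy, OpenCV 4.12 (cv2) and the standard library are available. Lean on these libraries where they do the work, as an engineer would, in place of code of your own. Each camera call takes 0.05 s, during which the arm holds its last target. There are 200 camera calls.

## Working session

There is one attempt and no reset: what is moved stays moved. The work goes in short steps, Python scripts to look and compute and a shell command to move; the robot and the scene stay as the last step left them, time stands still between calls to the robot, and variables do not carry over. Pictures are saved under pics/ and viewed, at most 13 in all, crops included, and the job is handed in when it is done.

```bash
mkdir -p pics
cat > h.py <<'E'
import numpy as np, cv2
from bench import env
def cam(n,save=None):
    c=env.camera(n)
    if save: cv2.imwrite(save,c["pixels"][:,:,::-1])
    c["K"]=np.array([[c["fx"],0,c["cx"]],[0,c["fy"],c["cy"]],[0,0,1.]]); c["D"]=np.array(c["distortion"],float)
    c["rv"]=np.array(c["rvec"],float);c["t"]=np.array(c["tvec"],float)
    c["R"]=cv2.Rodrigues(c["rv"])[0]; c["C"]=-c["R"].T@c["t"]
    return c
def ray(c,uv):
    p=cv2.undistortPoints(np.array([[uv]],float),c["K"],c["D"])[0,0]
    d=c["R"].T@np.array([p[0],p[1],1]); return c["C"],d/np.linalg.norm(d)
def onz(c,uv,z):
    C,d=ray(c,uv); return C+d*(z-C[2])/d[2]
def tri(obs):
    A=np.zeros((3,3));b=np.zeros(3)
    for c,uv in obs:
        C,d=ray(c,uv);P=np.eye(3)-np.outer(d,d);A+=P;b+=P@C
    return np.linalg.solve(A,b)
def proj(c,X): return cv2.projectPoints(np.atleast_2d(np.array(X,float)),c["rv"],c["t"],c["K"],c["D"])[0][:,0]
E
python3 - <<'E'
from h import *
for n in("scene","side","wrist"):
    c=cam(n,f"pics/{n}0.png"); print(n,c["C"].round(3),c["R"][2].round(2))
s=env.observe();print(s["time"],s["tcp_pos"],s["ee_rot"],s["contact_force"])
a=[cv2.imread(f"pics/{n}0.png") for n in("scene","side")]
E
```

```text
scene [1.596 1.012 1.069] [-0.63 -0.56 -0.54]
side [0.232 0.908 1.018] [ 0.2  -0.69 -0.69]
wrist [ 0.236 -0.476  0.373] [-0.29 -0.09 -0.95]
0.15 [ 0.16002935 -0.49988521  0.40422552] [-3.10287511e+00 -4.84547413e-01  2.56281410e-04] [-0.20029695 -0.61934141 -0.93703317]
```

View pics/scene0.png

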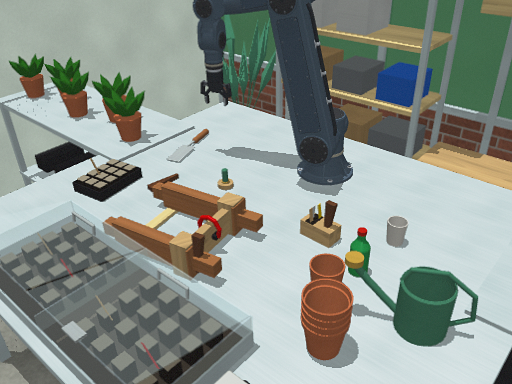

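View pics/side0.png

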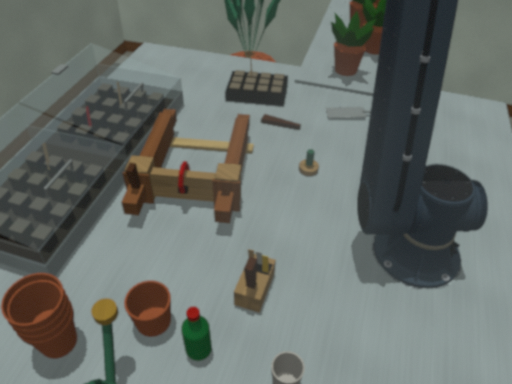

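The scene view has the front post at about (231,213), with the empty tenon at (252,218). The caddy and loose wedge are at (322,222), and the tamper is at (226,179). In the side view the front post is at (230,180), the tamper at (309,163) and the caddy wedge at (251,270). Next I'll enlarge crops.

Run:
```python
import cv2,numpy as np
def crop(n,x,y,w,h,s):
    im=cv2.imread(f"pics/{n}0.png")[y:y+h,x:x+w]; im=cv2.resize(im,None,fx=s,fy=s,interpolation=cv2.INTER_CUBIC)
    for i in range(0,w,10): cv2.line(im,(i*s,0),(i*s,4 if i%50 else 10),(0,0,255),1); 
    for i in range(0,h,10): cv2.line(im,(0,i*s),(4 if i%50 else 10,i*s),(0,0,255),1)
    return im
cv2.imwrite("pics/c1.png",crop("scene",180,160,160,90,5))
a=crop("side",200,140,80,90,5);b=crop("side",220,235,80,90,5)
cv2.imwrite("pics/c2.png",np.hstack([a,b]))
```

```text
(no output)
```

View pics/c1.png

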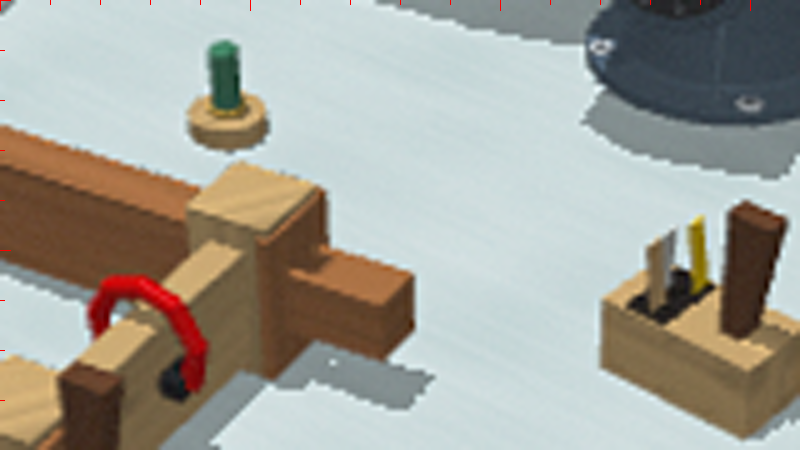

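View pics/c2.png

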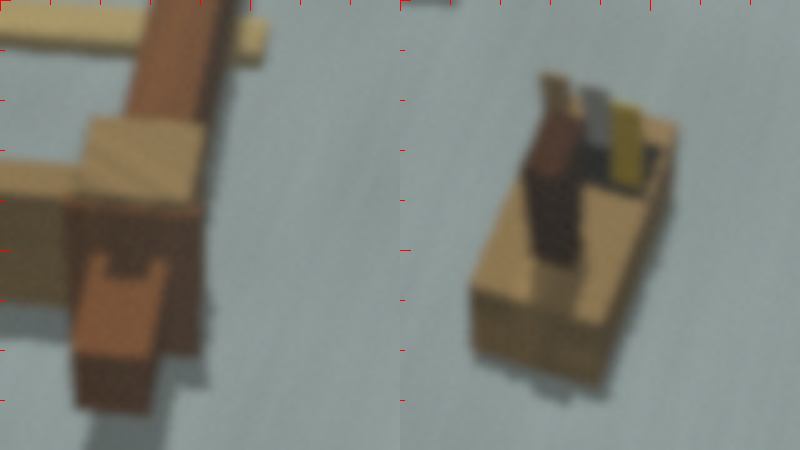

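Crop c1 shows the scene's front post top, with corners near (188,212), (243,162), (322,189) and (258,240). The tenon end's top edge runs (385,305)–(413,273), and the wedge head is near (758,215). Crop c2 shows the side view's post top at (92,118)–(197,202), the slot notch near (128,265), and the wedge head around (553,130).

```bash
cat >> h.py <<'E'
def yaw(v): return np.degrees(np.arctan2(v[1],v[0]))
E
python3 - <<'E'
from h import *
s=cam("scene");d=cam("side")
S=lambda x,y:((x+.5)/5-.5+180,(y+.5)/5-.5+160)
A=lambda x,y:((x+.5)/5-.5+200,(y+.5)/5-.5+140)
B=lambda x,y:((x-400+.5)/5-.5+220,(y+.5)/5-.5+235)
p=lambda n,v:print(n,(np.array(v)*1000).round(1))
# tenon end top edge z=.092
e=[onz(s,S(385,305),.092),onz(s,S(413,273),.092)];f=[onz(d,A(77,352),.092),onz(d,A(157,357),.092)]
for n,v in(("ten scene",e),("ten side",f)): p(n,v); print(np.linalg.norm(v[0]-v[1]),yaw(v[0]-v[1]))
q=[onz(s,S(*x),.135) for x in((188,212),(243,162),(258,240))];p("post scene",q)
for a,b in((0,1),(0,2)):print(np.linalg.norm(q[a]-q[b]),yaw(q[b]-q[a]))
r=[onz(d,A(*x),.135) for x in((92,118),(207,122),(197,202),(77,195))];p("post side",r);p("mean",np.mean(r,0))
for a,b in((0,1),(1,2),(2,3),(3,0)):print(np.linalg.norm(r[a]-r[b]),yaw(r[b]-r[a]))
p("tri ten L",tri([(s,S(385,305)),(d,A(77,352))]));p("tri ten R",tri([(s,S(413,273)),(d,A(157,357))]))
# caddy top z=.062
k=[onz(d,B(*x),.062) for x in((474,285),(602,325),(677,125))];p("caddy side",k)
for a,b in((0,1),(1,2)):print(np.linalg.norm(k[a]-k[b]),yaw(k[b]-k[a]))
k=[onz(s,S(*x),.062) for x in((602,300),(750,370))];p("caddy scene",k);print(np.linalg.norm(k[0]-k[1]),yaw(k[1]-k[0]))
p("head",[onz(s,S(758,215),.162),onz(d,B(555,130),.162)])
# tamper
for n,c in(("scene",s),("side",d)):
    h=cv2.cvtColor(c["pixels"],cv2.COLOR_RGB2HSV);m=cv2.inRange(h,(60,60,30),(95,255,255))
    X0,Y0,X1,Y1=(215,160,240,190) if n=="scene" else (295,140,325,180)
    mm=np.zeros_like(m);mm[Y0:Y1,X0:X1]=m[Y0:Y1,X0:X1]
    ys,xs=np.nonzero(mm);print(n,len(xs),xs.mean(),ys.mean(),ys.min(),ys.max())
    p("tamper",onz(c,(xs.mean(),ys.mean()),.053))
p("side tamp disc",onz(d,(309,168),.011));p("scene disc",onz(s,S(228,115),.022))
E
```

```text
ten scene [[575.9  99.4  92. ]
 [533.6  89.2  92. ]]
0.043463358981187035 13.531501189050527
ten side [[575.6 101.1  92. ]
 [531.4  91.   92. ]]
0.045243395286194636 12.831670926639717
post scene [[623.3 -43.8 135. ]
 [550.2 -59.6 135. ]
 [617.8  19.6 135. ]]
0.07481183236760129 -167.79392451459208
0.06365495275695937 94.98063552553424
post side [[618.1 -44.4 135. ]
 [551.5 -61.9 135. ]
 [535.2   6.6 135. ]
 [602.9  22.  135. ]]
mean [576.9 -19.4 135. ]
0.06885199910758913 -165.23318256874282
0.07039854699089385 103.34731849298205
0.06941067002288712 12.873685258260831
0.06812159138163766 -77.13835179617224
tri ten L [575.9  99.9  91.6]
tri ten R [532.2  88.5  90.2]
caddy side [[444.6 320.7  62. ]
 [377.8 323.7  62. ]
 [374.3 195.2  62. ]]
0.06691875126236006 177.44187790755592
0.12852609514980415 -91.56685540214986
caddy scene [[441.1 188.8  62. ]
 [443.8 317.6  62. ]]
0.1288052241810026 88.79238400999579
head [[408.4 293.5 162. ]
 [413.3 289.9 162. ]]
scene 68 224.7058823529412 174.4558823529412 168 181
tamper [ 366.3 -262.4   53. ]
side 20 310.05 151.9 150 154
tamper [ 378.6 -283.    53. ]
side tamp disc [ 371.  -249.1   11. ]
scene disc [ 377.3 -251.3   22. ]
```

```bash
python3 -m inch '[[85,[21,24,0],5],[85,[21,24,0],5],[85,[21,24,0],5],[85,[21,24,0],5],[85,[21,24,0],5],[85,[21,24,0],5],[85,[21,24,0],5],[85,[21,24,0],5],[85,[21,24,0],5],[85,[21,24,0],5],[85,[0,0,0],0],[85,[0,0,0],0],[85,[0,0,0],0]]' 60
python3 - <<'E'
from h import *
c=cam("wrist","pics/w1.png");s=env.observe();print(s["tcp_pos"],s["contact_force"])
E
python3 -m inch '[[85,[5,40,0],2],[85,[5,40,0],2],[85,[5,40,0],2],[85,[5,40,0],2],[85,[5,40,0],2],[85,[5,40,0],2],[85,[4,40,0],2],[85,[3,40,0],2],[85,[3,40,0],2],[85,[0,40,0],2],[85,[0,40,0],0.4],[85,[0,40,0],0],[85,[0,40,0],0],[85,[0,20,0],0],[85,[0,0,0],0],[85,[0,0,0],0],[85,[0,0,0],0]]'
python3 - <<'E'
from h import *
c=cam("wrist","pics/w2.png");s=env.observe();print(s["tcp_pos"],s["ee_rot"],s["contact_force"],s["time"])
a=cv2.imread("pics/w1.png");b=cv2.imread("pics/w2.png")
cv2.imwrite("pics/w12.png",cv2.resize(np.hstack([a[:,56:456],b[:,56:456]]),None,fx=1,fy=1))
E
```

```text
time: 1.33
tcp_pos: [0.37, -0.26, 0.4046]
ee_rot: [-2.608, -1.751, 0.001]
contact_force: [-0.3, -1.7, -0.4]
grip_width: 0.995
finger_force: 0.0
[ 0.36967444 -0.26037272  0.40462131] [-0.77980057  0.643862    0.1074675 ]
time: 2.8
tcp_pos: [0.4104, 0.2789, 0.4045]
ee_rot: [2.259, 2.183, -0.001]
contact_force: [-0.2, 0.2, -0.3]
grip_width: 0.996
finger_force: 0.0
[0.41039785 0.27862008 0.4046609 ] [ 2.25931732e+00  2.18274252e+00 -9.24008564e-04] [-0.18639726 -0.41750867  1.09404393] 2.85
```

View pics/w12.png

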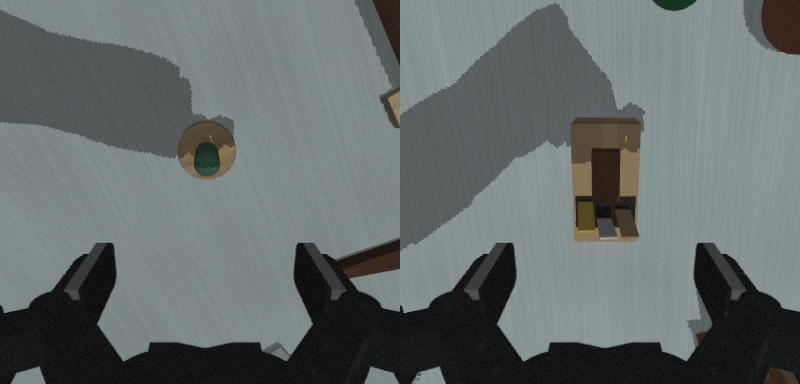

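The left half (over the tamper) shows the disc at about (207,150) with the handle top at (207,158). The right half shows the caddy at (571–640, 118–241), the wedge as a dark column at (591–620, 148–205), and the labels below it.

Run:
```python
from h import *
c=cam("wrist");print(c["C"].round(3))
im=cv2.imread("pics/w2.png");g=im.astype(float)
for r in range(140,216,4): 
    row=g[r-1:r+2,235:290,2].mean(0); d=np.nonzero(row<85)[0]+235
    print(r,d.min() if len(d) else None,d.max() if len(d) else None,g[r,255:268].mean(0).round(0))
# caddy top corners: light wood
h=cv2.cvtColor(im,cv2.COLOR_BGR2HSV);
p=lambda n,v:print(n,(np.array(v)*1000).round(1))
p("caddy z62",[onz(c,(x-400+56,y),.062) for x,y in((571,122),(640,122),(574,241),(638,241))])
for z in(.162,): p("head pts",[onz(c,(261.5,r),z) for r in(180,190,200,205)])
# tamper w1 : recompute camera pose by shift+rotation of current one (same rigid mount)
```

```text
[0.414 0.357 0.373]
140 None None [61. 81. 95.]
144 252 279 [61. 81. 95.]
148 239 288 [41. 54. 65.]
152 247 275 [24. 31. 43.]
156 240 275 [25. 33. 47.]
160 238 275 [25. 32. 47.]
164 248 275 [24. 31. 45.]
168 248 275 [24. 32. 46.]
172 248 275 [26. 33. 47.]
176 248 275 [24. 31. 46.]
180 248 275 [26. 32. 46.]
184 248 275 [24. 31. 44.]
188 248 275 [24. 32. 45.]
192 248 275 [23. 30. 44.]
196 235 289 [23. 30. 44.]
200 235 289 [26. 31. 43.]
204 235 289 [32. 34. 36.]
208 235 289 [19. 19. 20.]
212 235 289 [17. 17. 19.]
caddy z62 [[379.5 322.9  62. ]
 [447.5 320.6  62. ]
 [374.  191.9  62. ]
 [445.5 189.5  62. ]]
head pts [[412.2 292.6 162. ]
 [412.  285.1 162. ]
 [411.7 277.5 162. ]
 [411.6 273.6 162. ]]
```

```bash
python3 -m inch '[[85,[1.9,6.5,0],0],[85,[0,0,-30],0],[85,[0,0,-30],0],[85,[0,0,-30],0],[85,[0,0,-20],0],[85,[0,0,0],0],[85,[0,0,0],0]]' 60
python3 -m inch '[[15,[0,0,0],0],[10,[0,0,0],0],[10,[0,0,0],0],[10,[0,0,0],0],[10,[0,0,0],0],[10,[0,0,0],0],[10,[0,0,0],0],[10,[0,0,0],0]]' 60
```

```text
time: 3.48
tcp_pos: [0.412, 0.2861, 0.2945]
ee_rot: [-2.258, -2.184, 0.003]
contact_force: [1.0, 0.4, 1.0]
grip_width: 0.995
finger_force: 0.0
time: 4.15
tcp_pos: [0.412, 0.2866, 0.2953]
ee_rot: [-2.257, -2.185, -0.001]
contact_force: [-0.8, 0.2, 6.3]
grip_width: 0.225
finger_force: 58.4
```

```bash
python3 -m inch '[[10,[0,0,8],0],[10,[0,0,15],0],[10,[0,0,25],0],[10,[0,0,30],0],[10,[0,0,35],0],[10,[0,0,35],0]]'
python3 -m inch '[[10,[15,-20,0],1],[10,[19,-35,0],2],[10,[19,-35,0],2],[10,[19,-35,0],2],[10,[19,-35,0],2],[10,[19,-35,0],2],[10,[19,-35,0],2],[10,[19,-35,0],2],[10,[17,-35,0],0.2],[10,[5,-15.5,0],0],[10,[0,0,0],0],[10,[0,0,0],0],[10,[0,0,0],0]]'
python3 - <<'E'
from h import *
c=cam("wrist","pics/w3.png");s=cam("scene","pics/s3.png");d=cam("side","pics/d3.png");print(c["C"],env.observe()["tcp_pos"],env.observe()["time"])
a=cv2.imread("pics/w3.png")
b=cv2.resize(a[20:270,100:420],None,fx=2.4,fy=2.4,interpolation=cv2.INTER_CUBIC)
cv2.imwrite("pics/w3c.png",b)
E
```

```text
time: 4.65
tcp_pos: [0.4115, 0.2862, 0.4444]
ee_rot: [-2.257, -2.185, 0.001]
contact_force: [1.5, 0.8, 0.2]
grip_width: 0.226
finger_force: 58.6
time: 5.73
tcp_pos: [0.5816, -0.0286, 0.4428]
ee_rot: [-1.948, -2.464, 0.0]
contact_force: [-0.2, -0.3, -1.3]
grip_width: 0.228
finger_force: 58.7
[0.56396308 0.04808469 0.41123832] [ 0.58154935 -0.02782532  0.44302739] 5.8833
```

View pics/w3c.png

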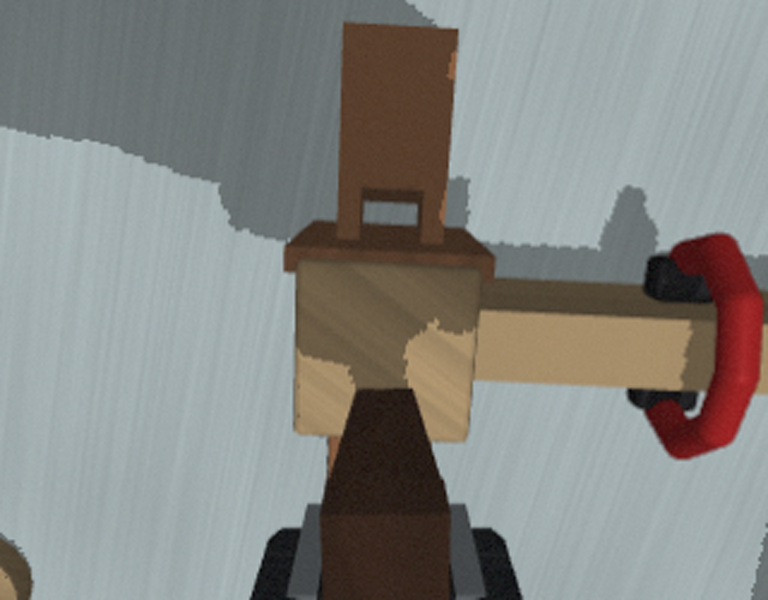

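The wrist crop shows the slot rim between about (362,188) and (422,190), with the tenon meeting the plate at (340,238)–(442,243). The tenon end corners are at (344,22) and (458,30). The wedge's thin end is the edge (357,390)–(412,390).

Run:
```python
from h import *
c=cam("wrist")
W=lambda x,y:((x+.5)/2.4-.5+100,(y+.5)/2.4-.5+20)
p=lambda n,v:print(n,(np.array(v)*1000).round(1))
g=lambda pts,z:[onz(c,W(*q),z) for q in pts]
t=g([(344,22),(458,30)],.092);p("tenon end",t);print(yaw(t[1]-t[0]),np.linalg.norm(t[1]-t[0]))
k=g([(340,238),(442,243)],.092);p("tenon root",k);print(yaw(k[1]-k[0]),np.linalg.norm(k[1]-k[0]),yaw(t[0]-k[0])-90,yaw(t[1]-k[1])-90)
s=g([(362,188),(422,190)],.092);p("slot outer",s);print(np.linalg.norm(s[1]-s[0]))
po=g([(297,260),(482,268),(469,441),(295,434)],.135);p("post",po);p("postmean",np.mean(po,0))
print([yaw(po[1]-po[0]),yaw(po[2]-po[3])])
w=g([(357,390),(412,390)],.160);p("tip edge",w);print(np.linalg.norm(w[1]-w[0]),yaw(w[1]-w[0]))
Y=13.2
for Y in(12.5,13.2,14):
    ex=np.array([np.cos(np.radians(Y)),np.sin(np.radians(Y))]);ey=np.array([-ex[1],ex[0]])
    fr=lambda v:(np.array([(q[:2]@ex,q[:2]@ey) for q in v])*1000).round(1).tolist()
    print(Y,"end",fr(t),"root",fr(k),"slot",fr(s),"post",fr(po),"tip",fr(w),"tcp",fr([np.array(env.observe()["tcp_pos"])]))
```

```text
tenon end [[536.9  92.1  92. ]
 [580.4  99.7  92. ]]
9.860491856561396 0.044129749551471045
tenon root [[552.9  12.   92. ]
 [595.2  20.   92. ]]
10.71278239419023 0.04302777213934087 11.256390256311079 10.485310922679986
slot outer [[557.4  33.8  92. ]
 [581.6  38.8  92. ]]
0.02476087697044468
post [[540.7   5.5 135. ]
 [607.6  18.5 135. ]
 [621.2 -48.6 135. ]
 [553.4 -61.8 135. ]]
postmean [580.7 -21.6 135. ]
[np.float64(11.012802948162213), np.float64(10.998505388382435)]
tip edge [[572.4 -30.4 160. ]
 [591.3 -25.8 160. ]]
0.0194379498936548 13.466619351987674
12.5 end [[544.1, -26.3], [588.2, -28.3]] root [[542.4, -108.0], [585.4, -109.3]] slot [[551.5, -87.6], [576.2, -88.0]] post [[529.1, -111.7], [597.2, -113.5], [595.9, -181.9], [526.9, -180.1]] tip [[552.2, -153.5], [571.6, -153.2]] tcp [[561.8, -153.1]]
13.2 end [[543.8, -32.9], [587.8, -35.5]] root [[541.0, -114.6], [584.0, -116.5]] slot [[550.4, -94.3], [575.1, -95.0]] post [[527.6, -118.1], [595.8, -120.7], [593.7, -189.1], [524.7, -186.5]] tip [[550.3, -160.3], [569.7, -160.2]] tcp [[559.9, -159.9]]
14 end [[543.3, -40.5], [587.3, -43.7]] root [[539.3, -122.2], [582.3, -124.6]] slot [[549.0, -102.0], [573.7, -103.0]] post [[525.9, -125.5], [594.0, -129.1], [591.0, -197.4], [522.0, -193.8]] tip [[548.0, -167.9], [567.4, -168.1]] tcp [[557.6, -167.7]]
```

```bash
python3 -m inch '[[10,[-2.4,12.4,0],-2],[10,[-3,16,0],0],[10,[-3,16,0],0],[10,[-3,16,0],0],[10,[0,0,0],0],[10,[0,0,-20],0],[10,[0,0,-20],0],[10,[0,0,-13],0],[10,[0,0,0],0],[10,[0,0,0],0],[10,[0,0,0],0]]'
python3 - <<'E'
from h import *
c=cam("wrist","pics/w4.png");s=env.observe();print(s["tcp_pos"],s["ee_rot"],s["contact_force"])
a=cv2.imread("pics/w4.png")
cv2.imwrite("pics/w4c.png",cv2.resize(a[60:260,170:370],None,fx=3,fy=3,interpolation=cv2.INTER_CUBIC))
E
```

```text
time: 6.85
tcp_pos: [0.5707, 0.0315, 0.3907]
ee_rot: [1.99, 2.43, 0.001]
contact_force: [-0.1, 0.5, -1.0]
grip_width: 0.227
finger_force: 58.7
[0.57078947 0.03144994 0.39087869] [1.98992129e+00 2.42944285e+00 1.57932072e-03] [ 0.41817267  0.24319306 -0.77753452]
```

View pics/w4c.png

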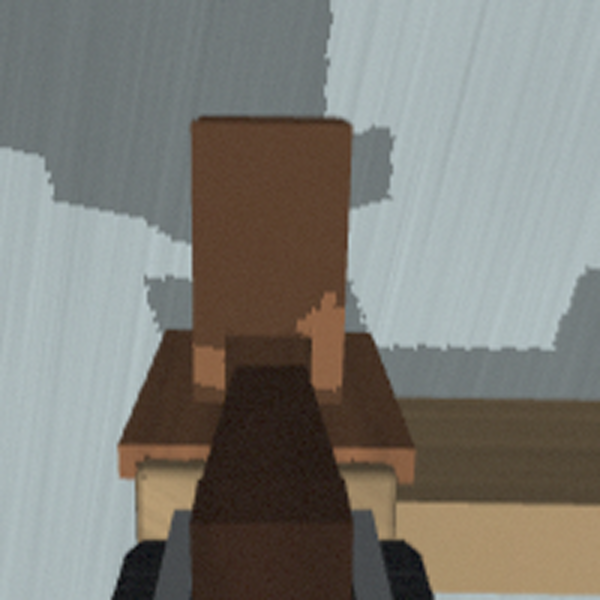

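The slot rim spans columns 225–312, upper edge at row 335, and the wedge tip edge (236–306, row 367) is centred over it. I'll lower now.

```bash
python3 -m inch '[[10,[0,0,-8],0],[10,[0,0,-8],0],[10,[0,0,-6],0],[10,[0,0,-4],0],[10,[0,0,0],0],[10,[0,0,0],0]]'
python3 -m inch '[[10,[0,0,-4],0],[10,[0,0,-4],0],[10,[0,0,-4],0],[10,[0,0,0],0],[10,[0,0,0],0]]'
```

```text
time: 7.4
tcp_pos: [0.5705, 0.0314, 0.3633]
ee_rot: [-1.991, -2.43, 0.001]
contact_force: [-1.5, 0.1, -0.1]
grip_width: 0.224
finger_force: 58.7
time: 7.82
tcp_pos: [0.5705, 0.0313, 0.3514]
ee_rot: [-1.991, -2.43, 0.001]
contact_force: [0.2, -0.6, -0.7]
grip_width: 0.225
finger_force: 58.6
```

```bash
python3 -m inch '[[10,[0.2,-1,0],0],[10,[0.2,-1,0],0],[10,[0,0,0],0],[10,[0,0,0],0]]'
python3 -m inch '[[10,[0.1,-0.5,0],0],[10,[0,0,0],0],[10,[0,0,0],0]]'
python3 -m inch '[[10,[0.1,-0.5,0],0],[10,[0,0,0],0],[10,[0,0,0],0]]'
```

```text
time: 8.15
tcp_pos: [0.571, 0.0294, 0.3518]
ee_rot: [1.991, 2.43, 0.0]
contact_force: [-0.1, 0.2, -0.3]
grip_width: 0.223
finger_force: 58.6
time: 8.4
tcp_pos: [0.5711, 0.0289, 0.3517]
ee_rot: [-1.991, -2.43, 0.0]
contact_force: [0.6, -0.5, -0.9]
grip_width: 0.228
finger_force: 58.6
time: 8.65
tcp_pos: [0.5711, 0.0284, 0.3517]
ee_rot: [-1.991, -2.43, 0.0]
contact_force: [0.5, 0.7, 0.2]
grip_width: 0.228
finger_force: 58.6
```

```bash
python3 -m inch '[[10,[0.1,-0.6,0],0],[10,[0,0,0],0],[10,[0,0,0],0]]' | grep -E "tcp|contact"
python3 -m inch '[[10,[0.1,-0.6,0],0],[10,[0,0,0],0],[10,[0,0,0],0]]'| grep -E "tcp|contact"
python3 -m inch '[[10,[0.1,-0.6,0],0],[10,[0,0,0],0],[10,[0,0,0],0]]'| grep -E "tcp|contact"
```

```text
tcp_pos: [0.5712, 0.0278, 0.3517]
contact_force: [0.0, 0.4, 1.1]
tcp_pos: [0.5714, 0.0272, 0.3517]
contact_force: [-0.5, -0.0, -0.8]
tcp_pos: [0.5714, 0.0267, 0.3517]
contact_force: [-0.3, 1.1, 0.0]
```

```bash
python3 -m inch '[[10,[0.1,-0.6,0],0],[10,[0,0,0],0],[10,[0,0,0],0]]' | grep -E "tcp|contact"
python3 -m inch '[[10,[0.1,-0.6,0],0],[10,[0,0,0],0],[10,[0,0,0],0]]'| grep -E "tcp|contact"
```

```text
tcp_pos: [0.5715, 0.0262, 0.3517]
contact_force: [-0.9, 1.6, -0.5]
tcp_pos: [0.5716, 0.0256, 0.3518]
contact_force: [-0.2, 4.7, 0.4]
```

```bash
python3 -m inch '[[10,[-0.1,0.6,-4],0],[10,[0,0,-4],0],[10,[0,0,0],0],[10,[0,0,0],0]]' | grep -E "tcp|contact"
python3 -m inch '[[10,[0,0,-4],0],[10,[0,0,0],0],[10,[0,0,0],0]]'| grep -E "tcp|contact"
python3 -m inch '[[10,[0,0,-4],0],[10,[0,0,0],0],[10,[0,0,0],0]]'| grep -E "tcp|contact"
```

```text
tcp_pos: [0.5714, 0.026, 0.343]
contact_force: [0.3, 4.4, -3.6]
tcp_pos: [0.5715, 0.026, 0.3392]
contact_force: [-0.2, 4.8, -2.6]
tcp_pos: [0.5715, 0.026, 0.3353]
contact_force: [0.1, 3.8, -2.0]
```

```bash
python3 -m inch '[[10,[-0.1,0.6,0],0],[10,[0,0,0],0],[10,[0,0,0],0]]' | grep -E "tcp|contact"
python3 -m inch '[[10,[0,0,-4],0],[10,[0,0,0],0],[10,[0,0,0],0]]'| grep -E "tcp|contact"
python3 -m inch '[[10,[0,0,-4],0],[10,[0,0,0],0],[10,[0,0,0],0]]'| grep -E "tcp|contact"
```

```text
tcp_pos: [0.5714, 0.0265, 0.3356]
contact_force: [-0.8, 3.1, -1.2]
tcp_pos: [0.5714, 0.0265, 0.3315]
contact_force: [-0.6, 1.1, -1.6]
tcp_pos: [0.5714, 0.0265, 0.3273]
contact_force: [0.3, 1.7, -1.0]
```

```bash
python3 -m inch '[[10,[0,0,-2],0],[10,[0,0,0],0],[10,[0,0,0],0]]' | grep -E "tcp|contact"
python3 -m inch '[[10,[0,0,-2],0],[10,[0,0,0],0],[10,[0,0,0],0]]'| grep -E "tcp|contact"
python3 - <<'E'
from h import *
c=cam("wrist","pics/w5.png")
a=cv2.imread("pics/w5.png")
cv2.imwrite("pics/w5c.png",cv2.resize(a[60:260,170:370],None,fx=3,fy=3,interpolation=cv2.INTER_CUBIC))
E
```

```text
tcp_pos: [0.5715, 0.0266, 0.3255]
contact_force: [0.7, -0.1, -2.3]
tcp_pos: [0.5716, 0.0265, 0.324]
contact_force: [0.2, 0.2, 2.5]
```

View pics/w5c.png

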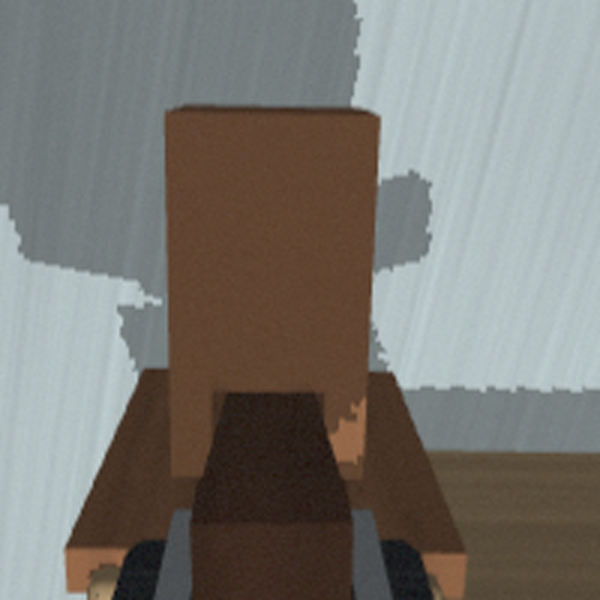

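The wedge sits in the slot: it enters at about (215–325, 393), snug against the outer wall, and the upward force is just starting. Releasing.

```bash
python3 -m inch '[[40,[0,0,0],0],[60,[0,0,0],0],[60,[0,0,0],0],[60,[0,0,0],0],[60,[0,0,0],0],[60,[0,0,0],0],[60,[0,0,0],0],[60,[0,0,0],0],[60,[0,0,10],0],[60,[0,0,20],0],[60,[0,0,30],0],[60,[0,0,40],0],[60,[0,0,40],0],[85,[-4,-20,0],0],[85,[-8,-30,0],0],[85,[0,0,0],0],[85,[0,0,0],0],[85,[0,0,0],0]]'
python3 - <<'E'
from h import *
c=cam("wrist","pics/w6.png");print(c["C"],env.observe()["tcp_pos"],env.observe()["time"])
b=cam("side","pics/d6.png")
a=cv2.imread("pics/w6.png")
cv2.imwrite("pics/w6c.png",cv2.resize(a[20:220,130:390],None,fx=3,fy=3,interpolation=cv2.INTER_CUBIC))
E
```

```text
time: 13.53
tcp_pos: [0.5593, -0.0234, 0.4641]
ee_rot: [1.992, 2.429, 0.001]
contact_force: [0.3, 0.2, 0.8]
grip_width: 0.996
finger_force: 0.0
[0.54444922 0.05382236 0.43250384] [ 0.55944549 -0.02306007  0.46390802] 13.5833
```

View pics/w6c.png

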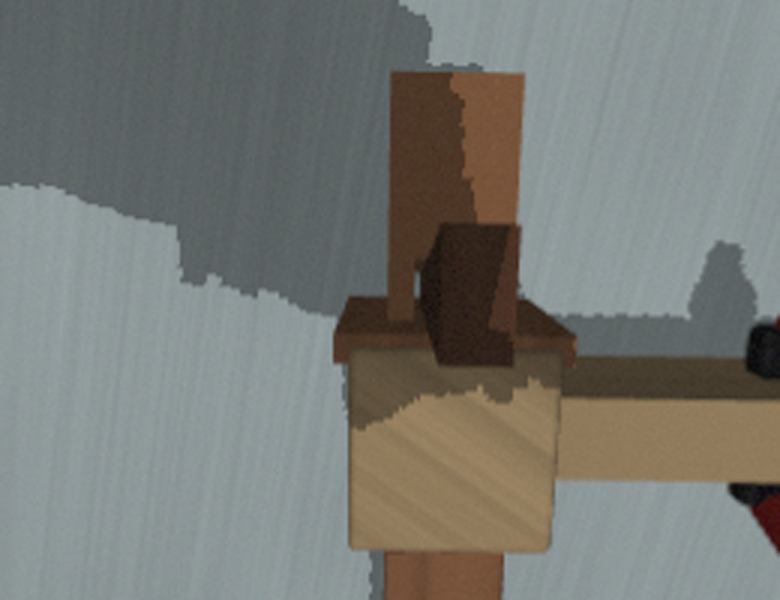

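The wedge stands by itself in the slot, with its head at crop (438–520, 225–365). I'll check its position and tilt, and measure the tamper from w1.

Run:
```python
from h import *
c=cam("wrist")
W=lambda x,y:((x+.5)/3-.5+130,(y+.5)/3-.5+20)
p=lambda n,v:print(n,(np.array(v)*1000).round(1))
h=[onz(c,W(*q),.191) for q in((440,225),(520,225),(513,365),(438,365))];p("head",h);p("mid",np.mean(h,0))
print(yaw(h[1]-h[0]),yaw(h[0]-h[3])-90,np.linalg.norm(h[1]-h[0]),np.linalg.norm(h[2]-h[3]),np.linalg.norm(h[0]-h[3]))
t=[onz(c,W(*q),.092) for q in((390,72),(524,72))];p("tenon end",t);print(yaw(t[1]-t[0]))
# tamper in w1: build camera pose by the rigid mount
s=env.observe();Rt=cv2.Rodrigues(np.array(s["ee_rot"]))[0]
Rc=Rt.T@c["R"].T; tc=Rt.T@(c["C"]-np.array(s["tcp_pos"]))
R1=cv2.Rodrigues(np.array([-2.608,-1.751,.001]))[0];P1=np.array([.3697,-.2602,.4046])
c1=dict(c);Rw=R1@Rc;c1["R"]=Rw.T;c1["C"]=P1+R1@tc
im=cv2.imread("pics/w1.png");hs=cv2.cvtColor(im,cv2.COLOR_BGR2HSV)
m=cv2.inRange(hs,(8,60,60),(25,255,255))|cv2.inRange(hs,(60,80,20),(95,255,255));m[:, :220]=0;m[:,310:]=0;m[:110]=0;m[195:]=0
k=max(cv2.findContours(m,cv2.RETR_EXTERNAL,cv2.CHAIN_APPROX_NONE)[0],key=cv2.contourArea)
(x,y),r=cv2.minEnclosingCircle(k);print(x,y,r);x0,y0,w,hh=cv2.boundingRect(k);print(x0,y0,w,hh)
p("disc z22",onz(c1,(x,y),.022));p("edges",[onz(c1,(x-r,y),.022),onz(c1,(x+r,y),.022)])
g=cv2.inRange(hs,(60,80,20),(95,255,255));g[:, :220]=0;g[:,310:]=0;g[:110]=0;g[195:]=0
ys,xs=np.nonzero(g);p("handle col mid",[onz(c1,((xs.min()+xs.max())/2,ys.mean()),.06),onz(c1,((xs.min()+xs.max())/2,ys.max()-8),.084)])
print(s["tcp_pos"],s["ee_rot"])
```

```text
head [[557.6  49.5 191. ]
 [577.   53.4 191. ]
 [583.6  19.1 191. ]
 [564.5  15.3 191. ]]
mid [570.7  34.3 191. ]
11.355018026617035 11.481398904644294 0.019840087322384355 0.019488699011424058 0.03487821250677412
tenon end [[536.1  91.8  92. ]
 [579.9 100.6  92. ]]
11.351840493174736
262.4341125488281 149.62281799316406 28.9925479888916
234 121 58 58
disc z22 [ 375.  -254.5   22. ]
edges [[ 344.2 -241.9   22. ]
 [ 405.7 -267.    22. ]]
handle col mid [[ 374.3 -257.1   60. ]
 [ 373.5 -258.5   84. ]]
[ 0.55955849 -0.02276961  0.46356995] [-1.98972282e+00 -2.43061568e+00  3.02087215e-04]
```

```bash
python3 -m inch '[[85,[-21,-27,0],0],[85,[-24,-30,-5],0],[85,[-24,-30,-10],0],[85,[-24,-30,-10],0],[85,[-24,-30,-10],0],[85,[-24,-30,-10],0],[85,[-24,-30,-15],0],[85,[-20,-26,-20],0],[85,[0,0,0],0],[85,[0,0,0],0],[85,[0,0,0],0]]' 80
python3 - <<'E'
from h import *
c=cam("wrist","pics/w7.png");s=env.observe();print(s["tcp_pos"],s["contact_force"])
hs=cv2.cvtColor(c["pixels"],cv2.COLOR_RGB2HSV)
for nm,(lo,hi),z in(("all",((8,60,60),(25,255,255)),.022),("green",((60,80,20),(95,255,255)),.07)):
    m=cv2.inRange(hs,lo,hi)
    if nm=="all": m|=cv2.inRange(hs,(60,80,20),(95,255,255))
    ks=[k for k in cv2.findContours(m,cv2.RETR_EXTERNAL,cv2.CHAIN_APPROX_NONE)[0] if cv2.contourArea(k)>100]
    for k in ks:
        (x,y),r=cv2.minEnclosingCircle(k);x0,y0,w,h=cv2.boundingRect(k)
        print(nm,round(x),round(y),round(r,1),(x0,y0,w,h),(onz(c,(x0+w/2-.5,y0+h/2-.5),z)*1000).round(1))
E
```

```text
time: 14.6
tcp_pos: [0.3749, -0.2562, 0.384]
ee_rot: [1.991, 2.43, 0.001]
contact_force: [1.3, -0.2, -0.5]
grip_width: 0.991
finger_force: 0.0
[ 0.37528205 -0.25586213  0.38418088] [-0.00456728 -0.09583158  0.64723133]
all 307 333 20.4 (287, 327, 41, 17) [ 482.3 -475.3   22. ]
all 511 288 33.5 (481, 254, 31, 68) [ 692.5 -356.9   22. ]
all 436 223 21.0 (419, 206, 32, 35) [ 587.7 -289.4   22. ]
all 260 158 30.6 (230, 127, 60, 61) [ 373.9 -252.6   22. ]
green 260 168 17.9 (247, 151, 27, 36) [ 374.5 -252.7   70. ]
```

```bash
python3 -m inch '[[85,[-0.5,2,-35],0],[85,[0,0,-35],0],[85,[0,0,-35],0],[85,[0,0,-30],0],[85,[0,0,-25],0],[85,[0,0,-13],0],[85,[0,0,0],0],[85,[0,0,0],0]]'
python3 -m inch '[[30,[0,0,0],0],[20,[0,0,0],0],[15,[0,0,0],0],[15,[0,0,0],0],[15,[0,0,0],0],[15,[0,0,0],0],[15,[0,0,0],0],[15,[0,0,0],0]]' 80
python3 -m inch '[[15,[0,0,3],0],[15,[0,0,10],0],[15,[0,0,20],0],[15,[0,0,0],0],[15,[0,0,0],0]]'
python3 - <<'E'
from h import *
c=cam("side","pics/d8.png");c2=cam("scene","pics/s8.png")
F=[env.observe()["contact_force"]]
for i in range(6): cam("wrist"); F.append(env.observe()["contact_force"])
print(np.mean(F,0),np.std(F,0))
a=cv2.imread("pics/d8.png")[110:210,250:370];b=cv2.imread("pics/s8.png")[110:210,170:290]
cv2.imwrite("pics/g8.png",cv2.resize(np.hstack([a,b]),None,fx=3.3,fy=3.3,interpolation=cv2.INTER_CUBIC))
E
```

```text
time: 15.32
tcp_pos: [0.375, -0.2536, 0.2109]
ee_rot: [-1.988, -2.432, 0.0]
contact_force: [-0.2, -0.5, 1.1]
grip_width: 0.994
finger_force: 0.0
time: 15.98
tcp_pos: [0.374, -0.2546, 0.2114]
ee_rot: [1.991, 2.429, 0.0]
contact_force: [-1.6, 0.9, 7.1]
grip_width: 0.287
finger_force: 77.9
time: 16.4
tcp_pos: [0.3742, -0.2546, 0.2442]
ee_rot: [1.99, 2.429, 0.0]
contact_force: [0.3, 0.2, -2.1]
grip_width: 0.28
finger_force: 79.0
[ 0.06005197  0.08556944 -2.96094417] [0.53329578 0.22479093 0.7207158 ]
```

View pics/g8.png

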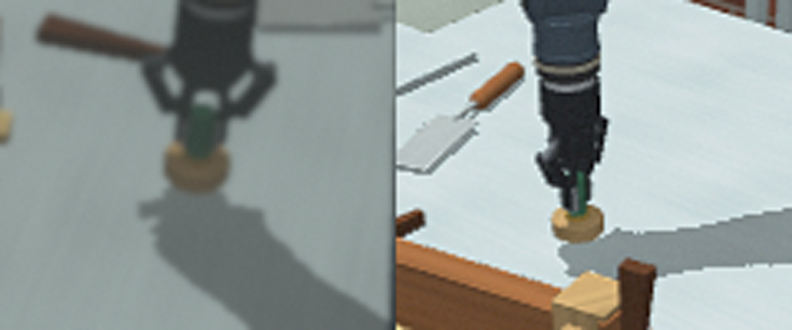

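The tamper is held upright in both views, with no tilt visible. I'll carry it over the wedge head.

```bash
python3 -m inch '[[15,[0,0,35],0],[15,[5,7,35],0],[15,[12,18,35],0],[15,[12,18,35],0],[15,[12,18,35],0],[15,[18,27,21],0],[15,[22,32.6,0],0],[15,[22,32,0],0],[15,[22,32,0],0],[15,[22,32,0],0],[15,[22,32,0],0],[15,[17.4,25,0],0],[15,[10,15,0],0],[15,[0,0,0],0],[15,[0,0,0],0],[15,[0,0,0],0]]' 110
python3 - <<'E'
from h import *
F=[]
for i in range(6): cam("wrist"); F.append(env.observe()["contact_force"])
print(np.mean(F,0),env.observe()["tcp_pos"])
E
```

```text
time: 18.13
tcp_pos: [0.5701, 0.0339, 0.4392]
ee_rot: [-1.99, -2.43, 0.002]
contact_force: [0.1, -0.4, -2.4]
grip_width: 0.28
finger_force: 108.5
[ 0.21909338  0.26190756 -2.73002984] [0.57003857 0.03349643 0.43999333]
```

```bash
python3 -m inch '[[15,[0.5,0.5,-15],0],[15,[0,0,-10],0],[15,[0,0,-6],0],[15,[0,0,0],0],[15,[0,0,0],0]]' | grep -E "tcp|contact"
python3 -m inch '[[15,[0,0,-2],0],[15,[0,0,-2],0],[15,[0,0,-1],0],[15,[0,0,0],0]]' | grep -E "tcp|contact"
python3 -m inch '[[15,[0,0,-1],0],[15,[0,0,-1],0],[15,[0,0,0],0]]' | grep -E "tcp|contact"
```

```text
tcp_pos: [0.5707, 0.0346, 0.4085]
contact_force: [0.4, 0.6, -2.0]
tcp_pos: [0.5708, 0.0347, 0.4036]
contact_force: [-0.4, 0.3, -2.0]
tcp_pos: [0.5708, 0.0347, 0.4015]
contact_force: [0.1, -0.4, -2.0]
```

```bash
python3 -m inch '[[15,[0,0,-1],0],[15,[0,0,-1],0],[15,[0,0,0],0]]' | grep -E "tcp|contact"
python3 -m inch '[[15,[0,0,-1],0],[15,[0,0,-1],0],[15,[0,0,0],0]]' | grep -E "tcp|contact"
```

```text
tcp_pos: [0.5708, 0.0347, 0.3995]
contact_force: [-0.4, 0.1, -2.2]
tcp_pos: [0.5709, 0.0347, 0.3977]
contact_force: [-0.6, 0.0, -3.0]
```

```bash
for i in 1; do python3 -m inch '[[15,[0,0,-1],0],[15,[0,0,-1],0],[15,[0,0,0],0]]' | grep -E "tcp|contact"; done
python3 -m inch '[[15,[0,0,-1],0],[15,[0,0,-1],0],[15,[0,0,0],0]]' | grep -E "tcp|contact"
python3 -m inch '[[15,[0,0,-1],0],[15,[0,0,-1],0],[15,[0,0,0],0]]' | grep -E "tcp|contact"
```

```text
tcp_pos: [0.571, 0.0347, 0.3961]
contact_force: [-0.2, 1.1, 3.5]
tcp_pos: [0.5709, 0.0348, 0.3937]
contact_force: [0.4, 0.2, 3.5]
tcp_pos: [0.5709, 0.0347, 0.3915]
contact_force: [0.7, 1.3, 2.4]
```

```bash
python3 -m inch '[[15,[0,0,-1],0],[15,[0,0,-1],0],[15,[0,0,-1],0],[15,[0,0,-1],0],[15,[0,0,0],0]]' | grep -E "tcp|contact"
python3 -m inch '[[15,[0,0,-1],0],[15,[0,0,-1],0],[15,[0,0,-1],0],[15,[0,0,-1],0],[15,[0,0,0],0]]' | grep -E "tcp|contact"
python3 -m inch '[[15,[0,0,-1],0],[15,[0,0,-1],0],[15,[0,0,0],0]]' | grep -E "tcp|contact"
```

```text
tcp_pos: [0.5708, 0.0347, 0.3874]
contact_force: [1.1, 1.0, 1.6]
tcp_pos: [0.5708, 0.0347, 0.3834]
contact_force: [0.4, 0.4, 2.9]
tcp_pos: [0.5708, 0.0347, 0.3815]
contact_force: [0.9, 0.1, 2.5]
```

```bash
for i in 1; do python3 -m inch '[[15,[0,0,-1],0],[15,[0,0,-1],0],[15,[0,0,0],0]]' | grep -E "tcp|contact"; done
python3 -m inch '[[15,[0,0,-1],0],[15,[0,0,0],0]]' | grep -E "tcp|contact"
python3 -m inch '[[15,[0,0,-1],0],[15,[0,0,0],0]]' | grep -E "tcp|contact"
python3 -m inch '[[15,[0,0,-0.7],0],[15,[0,0,0],0]]' | grep -E "tcp|contact"
```

```text
tcp_pos: [0.5708, 0.0347, 0.3794]
contact_force: [-0.3, 0.3, 2.2]
tcp_pos: [0.5709, 0.0347, 0.3785]
contact_force: [0.8, 0.7, 2.0]
tcp_pos: [0.5709, 0.0347, 0.3775]
contact_force: [-0.2, 1.1, 2.4]
tcp_pos: [0.5708, 0.0347, 0.3769]
contact_force: [1.1, 0.2, 4.2]
```

```bash
python3 -m inch '[[15,[0,0,-0.7],0],[15,[0,0,0],0]]' | grep -E "tcp|contact"
```

```text
tcp_pos: [0.5708, 0.0347, 0.3762]
contact_force: [0.8, 0.7, 3.4]
```

```bash
python3 -m inch '[[15,[0,0,-0.7],0],[15,[0,0,-0.7],0],[15,[0,0,0],0]]' | grep -E "tcp|contact"
python3 -m inch '[[15,[0,0,-0.7],0],[15,[0,0,0],0]]' | grep -E "tcp|contact"
python3 -m inch '[[15,[0,0,-0.7],0],[15,[0,0,0],0]]' | grep -E "tcp|contact"
```

```text
tcp_pos: [0.5708, 0.0347, 0.3754]
contact_force: [-1.3, 0.6, 8.8]
tcp_pos: [0.5708, 0.0347, 0.3753]
contact_force: [-2.0, 0.8, 13.7]
tcp_pos: [0.5707, 0.0347, 0.3752]
contact_force: [-2.9, 0.3, 18.2]
```

```bash
python3 -m inch '[[15,[0,0,-0.7],0],[15,[0,0,0],0]]' | grep -E "tcp|contact"
```

```text
tcp_pos: [0.5707, 0.0347, 0.3752]
contact_force: [-5.2, 0.4, 22.3]
```

The force has reached about 25 N on the wedge and it has stopped moving. I'll press slightly more, then lift off.

```bash
python3 -m inch '[[15,[0,0,-0.8],0],[15,[0,0,0],0],[15,[0,0,0],0]]'
python3 -m inch '[[15,[0,0,2],0],[15,[0,0,5],0],[15,[0,0,15],0],[15,[0,0,20],0],[15,[0,0,20],0],[15,[0,0,0],0],[15,[0,0,0],0]]'
python3 - <<'E'
from h import *
c=cam("wrist","pics/w9.png")
d=cam("side","pics/d9.png");s=env.observe();print(s["tcp_pos"],s["contact_force"])
a=cv2.imread("pics/d9.png")[100:230,170:290];b=cv2.imread("pics/w9.png")[20:280,136:376]
cv2.imwrite("pics/g9.png",np.hstack([cv2.resize(a,(480,520),interpolation=cv2.INTER_CUBIC)[:, :320],cv2.resize(b,(480,520))]))
E
```

```text
time: 23.68
tcp_pos: [0.5707, 0.0347, 0.3751]
ee_rot: [1.989, 2.428, 0.004]
contact_force: [-5.1, 0.4, 27.7]
grip_width: 0.28
finger_force: 111.8
time: 24.27
tcp_pos: [0.571, 0.0347, 0.4338]
ee_rot: [1.991, 2.43, -0.0]
contact_force: [-0.0, -0.9, -3.2]
grip_width: 0.278
finger_force: 108.6
[0.57069019 0.0346636  0.43235996] [-0.02354387  1.31799125 -3.30856206]
```

View pics/g9.png

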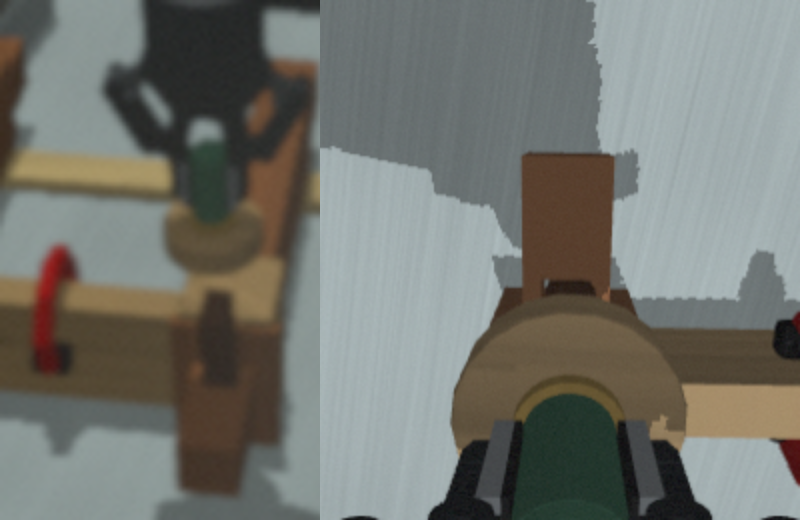

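The side view shows the wedge upright in the slot below the lifted tamper. In the wrist view the tenon end edge is at (522–614, 154), so I'll check how far the rail has moved.

Run:
```python
from h import *
c=cam("wrist")
im=c["pixels"][:,:,0].astype(float)
def edge(u):
    col=im[70:120,u-2:u+3].mean(1);return 70+np.argmin(np.diff(col))+.5
ex=np.array([np.cos(np.radians(11.35)),np.sin(np.radians(11.35))]);ey=np.array([-ex[1],ex[0]])
for u in(245,255,265,275): v=edge(u);P=onz(c,(u,v),.092);print(u,v,P.round(4),P[:2]@ey)
for T in((.5369,.0921),(.5804,.0997),(.5361,.0918),(.5799,.1006)): print(np.array(T)@ey)
s=env.observe();print(s["tcp_pos"],s["time"])
```

```text
245 95.5 [0.5425 0.0988 0.092 ] -0.009866520998120756
255 96.5 [0.552  0.0998 0.092 ] -0.010771871081911813
265 96.5 [0.5614 0.1017 0.092 ] -0.010765190000974437
275 96.5 [0.5707 0.1036 0.092 ] -0.010761794671363845
-0.015364068679481785
-0.016473578726432944
-0.015500760212656645
-0.015492778856890904
[0.57061822 0.03468489 0.43226428] 24.4167
```

```bash
python3 -m inch '[[15,[-12.2,-18.2,5],0],[15,[-22,-32.5,0],0],[15,[-22,-32.5,0],0],[15,[-22,-32.5,0],0],[15,[-22,-32.5,0],0],[15,[-22,-32.5,0],0],[15,[-22,-32.5,0],0],[15,[-22,-32.5,-5],0],[15,[-18,-26,-20],0],[15,[-12,-17.5,-30],0],[15,[0,0,-38],0],[15,[0,0,-38],0],[15,[0,0,-38],0],[15,[0,0,-30],0],[15,[0,0,-15],0],[15,[0,0,-5],0],[15,[0,0,0],0],[15,[0,0,0],0],[15,[0,0,0],0]]' | grep -E "tcp|contact|time"
```

```text
time: 26.0
tcp_pos: [0.3751, -0.2548, 0.221]
contact_force: [-0.2, -0.3, -2.7]
```

```bash
python3 -m inch '[[15,[0,0,-3],0],[15,[0,0,-3],0],[15,[0,0,-1.5],0],[15,[0,0,0],0],[15,[0,0,0],0]]' | grep -E "tcp|contact"
python3 -m inch '[[15,[0,0,-1],0],[15,[0,0,0],0],[15,[0,0,0],0]]' | grep -E "tcp|contact"
```

```text
tcp_pos: [0.3746, -0.2545, 0.2125]
contact_force: [-0.4, 0.3, -2.6]
tcp_pos: [0.3747, -0.2545, 0.2116]
contact_force: [0.5, -0.6, -1.6]
```

```bash
python3 -m inch '[[15,[0,0,-0.7],0],[15,[0,0,0],0],[15,[0,0,0],0]]' | grep -E "tcp|contact"
```

```text
tcp_pos: [0.3746, -0.2546, 0.2115]
contact_force: [-3.2, 1.7, 9.0]
```

Contact with the bench. I'll release, then rise straight up.

```bash
python3 -m inch '[[40,[0,0,0.4],0],[85,[0,0,0],0],[85,[0,0,0],0],[85,[0,0,0],0],[85,[0,0,0],0],[85,[0,0,0],0],[85,[0,0,0],0],[85,[0,0,10],0],[85,[0,0,25],0],[85,[0,0,38],0],[85,[0,0,38],0],[85,[0,0,38],0],[85,[-15,-25,0],0],[85,[-15,-25,0],0],[85,[-15,-25,0],0],[85,[0,0,0],0],[85,[0,0,0],0],[85,[0,0,0],0]]'
python3 - <<'E'
from h import *
d=cam("side","pics/d10.png");s=cam("scene","pics/s10.png")
a=cv2.imread("pics/d10.png")[100:230,110:330];b=cv2.imread("pics/s10.png")[150:280,150:350]
cv2.imwrite("pics/g10.png",np.vstack([cv2.resize(a,(504,298)),cv2.resize(b,(504,300*504//504))]))
E
```

```text
time: 28.42
tcp_pos: [0.3295, -0.3293, 0.36]
ee_rot: [-1.991, -2.429, -0.0]
contact_force: [0.4, -0.2, -0.2]
grip_width: 0.998
finger_force: 0.0
```

View pics/g10.png

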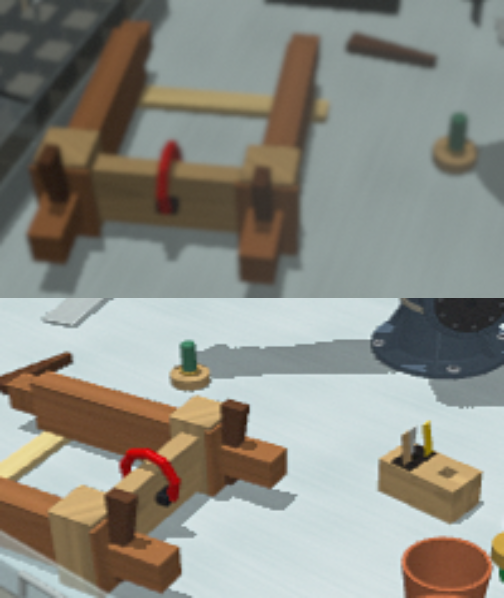

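Both views show the tamper standing upright on the bench (at about (456,145) and (189,365)). The wedge is jammed upright in the front slot, the bystanders look undisturbed, and the gripper is clear.

```bash
python3 -c "
from bench import env
print(env.finish_job())"
```

```text
the job is handed in; nothing more can be done
None
```

The job is handed in, with no verdict returned: the tamper drove the wedge home in slow pressing steps (last push about 30 N), the tenon end moved about 5 mm (±1 mm) with the force climbing at the stop, and the tamper stands upright and released, with no bystander visibly moved.

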